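# Make the armed line safe and pull its shell

### The arm

A 6-joint arm with a two-finger parallel gripper is mounted at the origin on the work surface. World frame = base frame: x ahead of the robot, y to its left, z up, the work surface at z = 0. Lengths are in mm, angles in rad, forces in N, time in s.
With the tool pointing down it reaches from about 275 to 875 mm from the base axis. Payload 12.5 kg.
Tool frame: the origin (TCP) lies on the centre line of the jaws, within the pads' length; the fingertips stand 17 mm ahead of it and the grasp point (between the pads) lies 2 mm behind it; z points along the fingers, y is the line along which they close (so a half turn about z gives the same grasp; the last joint's range is limited). The gripper opens to 85 mm and grips with 20 to 120 N. Pads are 22 mm wide; open, the fingers measure 114 mm over their backs; the gripper's body (76 mm by 85 mm) begins 54 mm behind the grasp point. The pads swing forward as they close: fully open they stand 13 mm farther back than shut.
Start: joints at [-1.377, 0.351, 1.652, -0, 1.139, -0.085], TCP at [151.381, -528.742, 248.29] pointing down, gripper open.
Joint ranges: [-2.75, 2.75], [-0.79, 2.1], [0.01, 2.65], [-1.57, 4.71], [0.07, 3.14], [-2.87, 2.87]. Speed limits (rad/s): [2.22, 2.22, 2.79, 3.14, 3.14, 3.14].

### API

Orientations are given as a rotation vector (axis times angle).
In Python, from cell import arm gives the robot as it stands. The module is installed in compiled form; this text tells all that it offers.
- The arm moves only by the tool move_arm, never from a script. Its argument "moves" is a list of rows, each an object of numbers: "x", "y", "z": the shift along the world's x, y, z each as a share of 800 mm, from -1 to 1; "wx", "wy", "wz": the turn, a rotation vector about the world's x, y, z each as a share of pi/4 rad, from -1 to 1; "hand": the opening, from 0 (shut) to 1 (fully open). In form: [{"x": .., "y": .., "z": .., "wx": .., "wy": .., "wz": .., "hand": ..}, ...]. A call has 1 to 8 rows; each row is the pose to reach, as a shift and turn from the pose commanded when the call began; what a row does not reach only later rows make up. A row lasts 1/10 s, in which the tool goes at most 50 mm and 8.59 degrees, less where a joint would pass 70% of its speed; a pose out of reach is approached as far as the arm can. A call with a number of a shift or a turn outside -1 to 1 is refused whole. A call with a gripper value outside its range is refused whole. The fingers move at their own pace and stop on an object; "newtons" is the grip in N (left out, the last holds). Time passes only in rows, so rows that repeat a pose let the fingers close. It gives the time, the measured TCP pose, the force, the opening and the grip force at its end, in the units of the state.
- arm.state(): the state, without advancing time (a new reading comes with each control period).
- arm.snapshot(name): name is "scene" or "side" or "wrist"; returns (picture, depth): 480x640x3 uint8, red, green, blue; 480x640 float32, mm along the optical axis (not along the pixel's ray), 0 where there is no reading.
- arm.camera_model(name): a dict with "fovy" (degrees; the focal length in pixels is half the picture's height over the tangent of half this angle, whatever the lens; pixels are square), "cx", "cy" (the principal point, pixels), "rvec" (rotation vector, rad) and "tvec" (3), from world to camera coordinates, as OpenCV has them. Camera axes: x right, y down, z forward; pixel columns grow to the right and rows downward; lengths in mm; the calibration is good to about 2 mm. A picture is of the moment at which its call begins: read the wrist's pose just before it. camera_model takes no time and is no camera call; for the wrist camera it gives the pose at the moment of the call.
- arm.hand_in(): hands the job in; it is judged then, once.
Trained networks look in the newest picture that a camera, given by its name, has taken for a name from the list of things; names that differ only in an ending like _2 or _b are one class to them, and where a whole thing is asked for, a point or a joint stands for the part that bears it (a point fixed in the world has none). Each returns a list of dicts, best first, with "confidence" (0 to 1); they miss things now and then, are a little off and sometimes report something else, mostly with a low value. They report only what shows in the picture. A call takes as long as a camera call.
- arm.find_in(camera, label): "centre" ([x, y, z] in mm, in world coordinates, good to about 4 mm: the middle of the surface that is visible of it).
- arm.landmark_of(camera, label): "centre" ([x, y, z] in mm, in world coordinates, good to about 4 mm: a listed point, or the origin of a listed thing).
The state is a dict: "clock": time; "qpos": joint angles; "qd": joint speeds; "effort": joint torques, N m; "eef_pos": TCP position; "tool_rot": TCP orientation; "force": force on the tool from outside, world axes, zero at the start; "torque": the same for the moment, N m; "opening": opening from 0.0 (shut) to 1.0 (fully open); "finger_force": force on a finger pad.
Only numpy, scipy, OpenCV 4.12 (cv2) and the standard library are available. Lean on these libraries where they do the work, as an engineer would, in place of code of your own. Each camera call takes 0.05 s, during which the arm holds its last target. There are 200 camera calls.

### The job

On this fireworks bench one lever of the grey panel is still armed: it leans away from the robot while the other two lean towards it. First pull that lever fully back to safe, then lift out the shell standing at the same place in the rack's row (left, middle or right, like the lever) and set it down gently, upright, in the bin for its kind: a ball shell in the round tub, a straight-sided can shell in the square-cornered crate. Leave the other levers, the other shells and everything else on the bench as they are.

Things in the scene. Friction and masses are not known exactly. Their poses are not given: they have to be found in the camera images.
- rack: long dark wooden trough fixed to the bench (on another spot each time), 96 mm deep (x), 310 mm long (y), 45 mm high, holding the three black cups in one row; origin under its centre, y along the row, x roughly away from the robot; its yaw is within 0.12 rad
- panel: flat grey firing-line panel fixed beyond the rack, 100 x 240 mm, 34 mm high, with three levers in a row 75 mm apart on top; origin under its centre, y along the row, yaw within 0.12 rad. Its left, middle and right levers belong to the rack's left, middle and right cups (row order along y, not distance)
- cup_1: one of three like black cups in the rack, 76 mm outside, 66 mm inside, 55 mm high, inner floor 10 mm above its origin (centre of its underside, 7 mm above the bench); rim 62 mm above the bench. Cups stand 95 mm apart along the rack's y; numbers do not tell the order
- cup_2: one of three like black cups in the rack, 76 mm outside, 66 mm inside, 55 mm high, inner floor 10 mm above its origin (centre of its underside, 7 mm above the bench); rim 62 mm above the bench. Cups stand 95 mm apart along the rack's y; numbers do not tell the order
- cup_3: one of three like black cups in the rack, 76 mm outside, 66 mm inside, 55 mm high, inner floor 10 mm above its origin (centre of its underside, 7 mm above the bench); rim 62 mm above the bench. Cups stand 95 mm apart along the rack's y; numbers do not tell the order
- shell_ball: ball shell: a round cardboard-brown ball 57 mm across on a small round foot (38 mm across, ball centre 46 mm up), ball top at 74 mm. Stands upright and loose in one of the cups (any of the three). On top it has a round stem, 24 mm across, reaching to 107 mm above the origin, by which it is best lifted. Origin: centre of its underside, z up its axis. About 0.16 kg, varying
- shell_can_a: can shell: a straight-sided cardboard-brown can with a paper band, 57 mm across, flat-bottomed, body 75 mm tall. Stands upright and loose in one of the cups (any of the three). On top it has a round stem, 24 mm across, reaching to 107 mm above the origin, by which it is best lifted. Origin: centre of its underside, z up its axis. About 0.16 kg, varying
- shell_can_b: can shell: a straight-sided cardboard-brown can with a paper band, 57 mm across, flat-bottomed, body 75 mm tall. Stands upright and loose in one of the cups (any of the three). On top it has a round stem, 24 mm across, reaching to 107 mm above the origin, by which it is best lifted. Origin: centre of its underside, z up its axis. About 0.16 kg, varying
- lever_1_base: black block 70 x 50 x 25 mm on the panel that carries lever 1; origin centre of its underside, 34 mm above the bench, axes as the panel's; the lever pivots about its y axis 22 mm above this origin; its ball knob, 26 mm across, is centred 70 mm from the pivot (117 mm above the bench at either stop, 126 mm when upright). Numbers do not tell the order in the row
- lever_1 (a joint): angle of this steel lever, rad: 0 = safe, at its stop, leaning 0.5 rad from vertical towards the robot (panel -x); 1 = armed, at the other stop, leaning 0.5 rad away (+x). Stays where left; about 1 N at the knob moves it; damped lightly
- lever_2_base: black block 70 x 50 x 25 mm on the panel that carries lever 2; origin centre of its underside, 34 mm above the bench, axes as the panel's; the lever pivots about its y axis 22 mm above this origin; its ball knob, 26 mm across, is centred 70 mm from the pivot (117 mm above the bench at either stop, 126 mm when upright). Numbers do not tell the order in the row
- lever_2 (a joint): angle of this steel lever, rad: 0 = safe, at its stop, leaning 0.5 rad from vertical towards the robot (panel -x); 1 = armed, at the other stop, leaning 0.5 rad away (+x). Stays where left; about 1 N at the knob moves it; damped lightly
- lever_3_base: black block 70 x 50 x 25 mm on the panel that carries lever 3; origin centre of its underside, 34 mm above the bench, axes as the panel's; the lever pivots about its y axis 22 mm above this origin; its ball knob, 26 mm across, is centred 70 mm from the pivot (117 mm above the bench at either stop, 126 mm when upright). Numbers do not tell the order in the row
- lever_3 (a joint): angle of this steel lever, rad: 0 = safe, at its stop, leaning 0.5 rad from vertical towards the robot (panel -x); 1 = armed, at the other stop, leaning 0.5 rad away (+x). Stays where left; about 1 N at the knob moves it; damped lightly
- tub: round black tub; origin centre of its underside, on the bench, inner floor 5 mm above it; 170 mm outside, 4 mm wall, 55 mm high, fixed; at the left or right of the bench
- crate: square-cornered pale wooden crate; origin centre of its underside, on the bench, inner floor 7 mm above it; 160 x 160 mm, 7 mm walls, 55 mm high, fixed; on the other side; axes along its walls
- tape: bystander, to be left alone: roll-shaped grey ring, 96 mm across, 24 mm high
- screwdriver: bystander, to be left alone: screwdriver lying flat
- wrench: bystander, to be left alone: steel wrench lying flat
- plug: bystander, to be left alone: wooden plug, 28 mm across, 30 mm high, standing near the panel's left end
- bolt: bystander, to be left alone: steel bolt standing on its 30 mm head, 35 mm high, near the panel's right end
- spare_cup: bystander, to be left alone: empty loose black cup, 76 mm across, 70 mm high, standing beyond the panel, away from the rack
- wedge: bystander, to be left alone: wooden block 70 x 35 x 22 mm

How it is judged:
By the outcome, as a careful person would: the job done as asked, in the order asked, and still so for the second after the job is handed in, with the robot touching nothing.
It also fails if it takes over 43 s, if anything falls off the work surface, if the arm or the gripper's body presses on something with over 40 N, if the wrist force passes 120 N, or if a joint passes its speed limit or range.

## Working session

There is one attempt and no reset: what is moved stays moved. The work goes in short steps, Python scripts to look and compute and a tool call to move; the robot and the scene stay as the last step left them, time stands still between calls to the robot, and variables do not carry over. Pictures are saved under pics/ and viewed, at most 10 in all, crops included, and the job is handed in when it is done.

Besides the shell and the picture viewer there is one more tool, called as name([rows], argument=value, ...), one row to a line, values as JSON. move_arm: Moves the arm, as the interface text tells. Its arguments: {"type":"object","properties":{"moves":{"type":"array","items":{"type":"object","properties":{"x":{"type":"number","minimum":-1,"maximum":1},"y":{"type":"number","minimum":-1,"maximum":1},"z":{"type":"number","minimum":-1,"maximum":1},"wx":{"type":"number","minimum":-1,"maximum":1},"wy":{"type":"number","minimum":-1,"maximum":1},"wz":{"type":"number","minimum":-1,"maximum":1},"hand":{"type":"number"}}}},"newtons":{"type":"number"}},"required":["moves"]}

```bash
mkdir -p pics; cat > h.py <<'E'
import numpy as np, cv2
from cell import arm
def world(cam, u, v, d, m=None):
    m = m or arm.camera_model(cam); f = 240/np.tan(np.radians(m["fovy"])/2)
    R = cv2.Rodrigues(np.array(m["rvec"], float))[0]
    pc = np.array([(u-m["cx"])*d/f, (v-m["cy"])*d/f, d])
    return R.T @ (pc-np.array(m["tvec"]).ravel())
def save(cam, n):
    m = arm.camera_model(cam); p, d = arm.snapshot(cam)
    cv2.imwrite(f"pics/{n}.png", p[:,:,::-1]); np.savez(f"{n}.npz", p=p, d=d, rvec=m["rvec"], tvec=m["tvec"]); return p, d
E
python3 - <<'E'
from h import *
print(arm.state())
for c in ("scene","side"):
    save(c,c+"0")
    for l in ("rack","panel","cup_1","shell_ball","shell_can_a","lever_1_base","lever_1","tub","crate"):
        print(c,l,[(np.round(r["centre"]).astype(int).tolist(),round(r["confidence"],2)) for r in arm.landmark_of(c,l)[:5]])
print(arm.state()["clock"])
E
```

```text
{'clock': 0.0, 'qpos': array([-1.37660522e+00,  3.51288324e-01,  1.65242494e+00,  1.94286080e-05,
        1.13908555e+00, -8.45977931e-02]), 'qd': array([-0.00097913, -0.00086768, -0.00071474, -0.00059716,  0.00085439,
       -0.00091726]), 'effort': array([-1.08546792e-03, -5.06102514e+01, -2.91404879e+01, -2.08225574e-04,
        4.51283369e-03,  2.33802012e-05]), 'eef_pos': array([ 151.32566831, -528.45235776,  247.72955367]), 'tool_rot': array([-3.10992834e+00, -4.36323638e-01,  7.60694707e-05]), 'force': array([-0.78861673,  0.12053345, -0.65877234]), 'torque': array([-0.01908648, -0.01226277, -0.02851045]), 'finger_force': 0.0, 'opening': 0.9994558174440755}
scene rack [([442, 36, -1], 0.81)]
scene panel [([652, 47, -4], 0.68), ([654, 121, 36], 0.27)]
scene cup_1 [([438, 136, 7], 0.75), ([447, 35, 11], 0.7), ([453, -55, 6], 0.55)]
scene shell_ball [([445, 38, 16], 0.6)]
scene shell_can_a [([456, -57, 15], 0.89), ([435, 134, 13], 0.77), ([438, 138, 10], 0.31)]
scene lever_1_base [([652, 122, 34], 0.84), ([505, 343, 1], 0.71)]Traceback (most recent call last):
  File "<stdin>", line 6, in <module>
ValueError: it knows: bolt, crate, cup, lever_1_base, lever_2_base, lever_3_base, panel, plug, rack, screwdriver, shell_ball, shell_can, spare_cup, tape, tub, wedge, wrench
```

```bash
python3 - <<'E'
from h import *
for c in ("scene","side"):
    save(c,c+"1")
    for l in ("lever_1_base","tub","crate")+(("rack","panel","cup_1","shell_ball","shell_can_a") if c=="side" else ()):
        print(c,l,[(np.round(r["centre"]).astype(int).tolist(),round(r["confidence"],2)) for r in arm.landmark_of(c,l)[:5]])
print(arm.state()["clock"])
E
```

```text
scene lever_1_base [([656, 121, 36], 0.8)]
scene tub [([501, 345, 2], 0.84), ([652, 45, -2], 0.29)]
scene crate [([540, -339, -3], 0.63)]
side lever_1_base [([653, 120, 34], 0.55), ([441, 35, 6], 0.47)]
side tub [([503, 344, -1], 0.62), ([594, 201, 0], 0.22)]
side crate [([541, -340, 0], 0.92)]
side rack []
side panel [([652, 49, -2], 0.59)]
side cup_1 [([455, -58, 8], 0.89), ([437, 133, 4], 0.88), ([441, 40, 5], 0.74)]
side shell_ball [([443, 40, 16], 0.7)]
side shell_can_a [([433, 134, 14], 0.65), ([450, -55, 16], 0.55), ([654, 51, 39], 0.34)]
1.0
```

View pics/scene0.png

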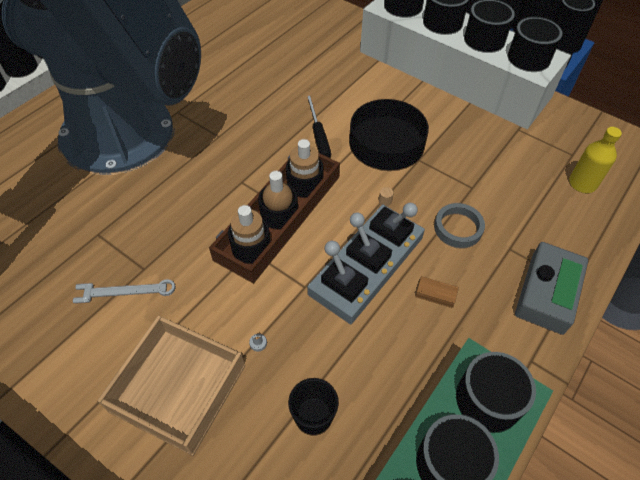

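View pics/side1.png

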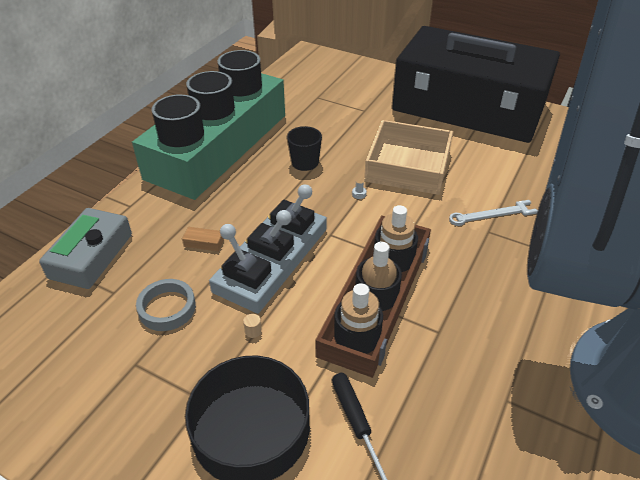

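Scene view: the left lever, by the plug (knob at pixel 410,210), leans away from the robot. In the side view its knob is at (228,231). The left cup, on the tub side, holds a can (stem at scene 304,147 and side 361,296), so it goes in the crate (scene 175,385).

```bash
python3 - <<'E'
from h import *
for n in ("scene","side"):
    f=np.load(n+"1.npz"); m=arm.camera_model(n)
    def cl(u,v,r,lo,hi):
        P=np.array([world(n,a,b,f["d"][b,a],m) for a in range(u-r,u+r) for b in range(v-r,v+r) if f["d"][b,a]>0])
        P=P[(P[:,2]>lo)&(P[:,2]<hi)]; return len(P),P.mean(0).round(1),P.min(0).round(),P.max(0).round()
    ks={"scene":[(410,210),(357,220),(332,248)],"side":[(228,231),(284,217),(305,191)]}[n]
    ss={"scene":[(304,147),(276,182),(245,216)],"side":[(361,296),(381,254),(399,217)]}[n]
    for k in ks: print(n,"knob",*cl(*k,11,104,135))
    for k in ss: print(n,"stem",*cl(*k,13,102,130))
E
```

```text
scene knob 173 [683.3 117.3 125.6] [670. 108. 104.] [694. 131. 134.]
scene knob 185 [622.2  43.9 123.7] [607.  34. 104.] [633.  59. 132.]
scene knob 199 [624.  -30.8 125.2] [608. -40. 104.] [634. -17. 135.]
scene stem 171 [437.5 129.4 117.6] [423. 120. 102.] [448. 144. 126.]
scene stem 189 [447.5  33.9 118. ] [433.  24. 102.] [458.  48. 127.]
scene stem 207 [456.9 -60.8 118.3] [442. -70. 102.] [466. -47. 128.]
side knob 219 [677.5 128.9 123.1] [668. 115. 105.] [692. 139. 135.]
side knob 188 [616.9  55.6 123.3] [606.  43. 104.] [631.  64. 134.]
side knob 168 [618.5 -19.1 124.3] [609. -34. 105.] [632. -10. 133.]
side stem 287 [433.  139.8 118.2] [423. 124. 102.] [447. 149. 126.]
side stem 251 [443.1  44.9 117.6] [433.  29. 102.] [457.  53. 127.]
side stem 230 [452.2 -50.4 117.1] [441. -67. 102.] [466. -41. 126.]
```

move_arm([
  {"x": 0.73, "y": 0.814, "z": 0, "wz": -0.33, "hand": 0},
  {"x": 0.73, "y": 0.814, "z": 0, "wz": -0.33, "hand": 0},
  {"x": 0.73, "y": 0.814, "z": 0, "wz": -0.33, "hand": 0},
  {"x": 0.73, "y": 0.814, "z": 0, "wz": -0.33, "hand": 0},
  {"x": 0.73, "y": 0.814, "z": 0, "wz": -0.33, "hand": 0},
  {"x": 0.73, "y": 0.814, "z": 0, "wz": -0.33, "hand": 0},
  {"x": 0.73, "y": 0.814, "z": 0, "wz": -0.33, "hand": 0},
  {"x": 0.73, "y": 0.814, "z": 0, "wz": -0.33, "hand": 0},
])

```text
$.moves[0]: bad value
```

move_arm([
  {"x": 0.73, "y": 0.814, "z": 0.0, "wx": 0.0, "wy": 0.0, "wz": -0.33, "hand": 0.0},
  {"x": 0.73, "y": 0.814, "z": 0.0, "wx": 0.0, "wy": 0.0, "wz": -0.33, "hand": 0.0},
  {"x": 0.73, "y": 0.814, "z": 0.0, "wx": 0.0, "wy": 0.0, "wz": -0.33, "hand": 0.0},
  {"x": 0.73, "y": 0.814, "z": 0.0, "wx": 0.0, "wy": 0.0, "wz": -0.33, "hand": 0.0},
  {"x": 0.73, "y": 0.814, "z": 0.0, "wx": 0.0, "wy": 0.0, "wz": -0.33, "hand": 0.0},
  {"x": 0.73, "y": 0.814, "z": 0.0, "wx": 0.0, "wy": 0.0, "wz": -0.33, "hand": 0.0},
  {"x": 0.73, "y": 0.814, "z": 0.0, "wx": 0.0, "wy": 0.0, "wz": -0.33, "hand": 0.0},
  {"x": 0.73, "y": 0.814, "z": 0.0, "wx": 0.0, "wy": 0.0, "wz": -0.33, "hand": 0.0},
], newtons=40)

```text
clock: 1.8
eef_pos: [418.6, -230.4, 248.6]
tool_rot: [3.141, 0.031, 0.001]
force: [0.7, -0.2, -0.8]
opening: -0.0
finger_force: 0.0
```

move_arm([
  {"x": 0.395, "y": 0.442, "z": 0.0, "wx": 0.0, "wy": 0.0, "wz": 0.0, "hand": 0.0},
  {"x": 0.395, "y": 0.442, "z": 0.0, "wx": 0.0, "wy": 0.0, "wz": 0.0, "hand": 0.0},
  {"x": 0.395, "y": 0.442, "z": 0.0, "wx": 0.0, "wy": 0.0, "wz": 0.0, "hand": 0.0},
  {"x": 0.395, "y": 0.442, "z": 0.0, "wx": 0.0, "wy": 0.0, "wz": 0.0, "hand": 0.0},
  {"x": 0.395, "y": 0.442, "z": 0.0, "wx": 0.0, "wy": 0.0, "wz": 0.0, "hand": 0.0},
  {"x": 0.395, "y": 0.442, "z": 0.0, "wx": 0.0, "wy": 0.0, "wz": 0.0, "hand": 0.0},
  {"x": 0.395, "y": 0.442, "z": 0.0, "wx": 0.0, "wy": 0.0, "wz": 0.0, "hand": 0.0},
  {"x": 0.395, "y": 0.442, "z": 0.0, "wx": 0.0, "wy": 0.0, "wz": 0.0, "hand": 0.0},
])

```text
clock: 2.6
eef_pos: [685.1, 68.0, 248.3]
tool_rot: [3.141, 0.031, 0.0]
force: [-0.2, -1.5, 0.6]
opening: 0.002
finger_force: 0.0
```

```bash
python3 - <<'E'
from h import *
print(arm.state()["eef_pos"],arm.state()["clock"])
E
```

```text
[685.10645523  68.00629177 248.26560034] 2.6
```

move_arm([
  {"x": 0.065, "y": 0.069, "z": 0.0, "wx": 0.0, "wy": 0.0, "wz": 0.0, "hand": 0.0},
  {"x": 0.065, "y": 0.069, "z": 0.0, "wx": 0.0, "wy": 0.0, "wz": 0.0, "hand": 0.0},
  {"x": 0.065, "y": 0.069, "z": 0.0, "wx": 0.0, "wy": 0.0, "wz": 0.0, "hand": 0.0},
  {"x": 0.065, "y": 0.069, "z": -0.05, "wx": 0.0, "wy": 0.0, "wz": 0.0, "hand": 0.0},
  {"x": 0.065, "y": 0.069, "z": -0.1, "wx": 0.0, "wy": 0.0, "wz": 0.0, "hand": 0.0},
  {"x": 0.065, "y": 0.069, "z": -0.16, "wx": 0.0, "wy": 0.0, "wz": 0.0, "hand": 0.0},
  {"x": 0.065, "y": 0.069, "z": -0.16, "wx": 0.0, "wy": 0.0, "wz": 0.0, "hand": 0.0},
  {"x": 0.065, "y": 0.069, "z": -0.16, "wx": 0.0, "wy": 0.0, "wz": 0.0, "hand": 0.0},
])

```text
clock: 3.4
eef_pos: [736.1, 120.9, 121.3]
tool_rot: [3.141, 0.03, -0.0]
force: [1.1, 0.1, 0.7]
opening: 0.001
finger_force: 0.0
```

```bash
python3 - <<'E'
from h import *
p,d=save("side","side2"); cv2.imwrite("pics/side2.png",cv2.resize(p[120:360,120:440,::-1],None,fx=2,fy=2))
E
```

```text
(no output)
```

View pics/side2.png

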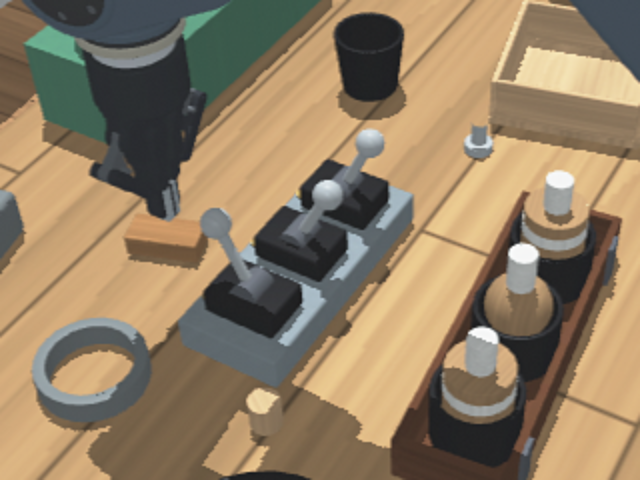

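The fingers (crop pixel 165,205) stand just beyond the armed knob (215,222) and in line with it, so I'll pull towards the robot.

move_arm([
  {"x": -0.02, "y": 0.002, "z": 0.0, "wx": 0.0, "wy": 0.0, "wz": 0.0, "hand": 0.0},
  {"x": -0.035, "y": 0.002, "z": 0.0, "wx": 0.0, "wy": 0.0, "wz": 0.0, "hand": 0.0},
  {"x": -0.05, "y": 0.002, "z": 0.0, "wx": 0.0, "wy": 0.0, "wz": 0.0, "hand": 0.0},
  {"x": -0.065, "y": 0.002, "z": 0.0, "wx": 0.0, "wy": 0.0, "wz": 0.0, "hand": 0.0},
  {"x": -0.08, "y": 0.002, "z": 0.0, "wx": 0.0, "wy": 0.0, "wz": 0.0, "hand": 0.0},
  {"x": -0.095, "y": 0.002, "z": 0.0, "wx": 0.0, "wy": 0.0, "wz": 0.0, "hand": 0.0},
  {"x": -0.106, "y": 0.002, "z": 0.0, "wx": 0.0, "wy": 0.0, "wz": 0.0, "hand": 0.0},
  {"x": -0.112, "y": 0.002, "z": 0.0, "wx": 0.0, "wy": 0.0, "wz": 0.0, "hand": 0.0},
])

```text
clock: 4.25
eef_pos: [647.0, 123.1, 122.6]
tool_rot: [-3.141, -0.031, -0.005]
force: [1.4, 0.1, -0.1]
opening: 0.002
finger_force: 0.5
```

move_arm([
  {"x": -0.003, "y": 0.0, "z": 0.0, "wx": 0.0, "wy": 0.0, "wz": 0.0, "hand": 0.0},
  {"x": -0.005, "y": 0.0, "z": 0.0, "wx": 0.0, "wy": 0.0, "wz": 0.0, "hand": 0.0},
  {"x": -0.005, "y": 0.0, "z": 0.0, "wx": 0.0, "wy": 0.0, "wz": 0.0, "hand": 0.0},
])

```text
clock: 4.55
eef_pos: [642.8, 122.9, 120.6]
tool_rot: [-3.141, -0.031, -0.001]
force: [-0.4, -0.0, 0.4]
opening: -0.001
finger_force: 0.4
```

Not at the stop yet, so I'll inch on.

move_arm([
  {"x": -0.003, "y": 0.0, "z": 0.0, "wx": 0.0, "wy": 0.0, "wz": 0.0, "hand": 0.0},
  {"x": -0.005, "y": 0.0, "z": 0.0, "wx": 0.0, "wy": 0.0, "wz": 0.0, "hand": 0.0},
  {"x": -0.005, "y": 0.0, "z": 0.0, "wx": 0.0, "wy": 0.0, "wz": 0.0, "hand": 0.0},
])

```text
clock: 4.85
eef_pos: [642.0, 122.9, 120.9]
tool_rot: [-3.141, -0.03, -0.015]
force: [20.8, 0.7, -7.7]
opening: 0.002
finger_force: 10.1
```

At the stop (21 N). I'll back off, rise and go above the left stem while opening the hand.

move_arm([
  {"x": 0.015, "y": 0.0, "z": 0.0, "wx": 0.0, "wy": 0.0, "wz": 0.0, "hand": 0.0},
  {"x": 0.02, "y": 0.0, "z": 0.05, "wx": 0.0, "wy": 0.0, "wz": 0.0, "hand": 0.0},
  {"x": 0.02, "y": 0.0, "z": 0.1, "wx": 0.0, "wy": 0.0, "wz": 0.0, "hand": 0.0},
  {"x": -0.03, "y": 0.0, "z": 0.13, "wx": 0.0, "wy": 0.0, "wz": 0.0, "hand": 0.5},
  {"x": -0.09, "y": 0.005, "z": 0.13, "wx": 0.0, "wy": 0.0, "wz": 0.0, "hand": 0.5},
  {"x": -0.15, "y": 0.01, "z": 0.13, "wx": 0.0, "wy": 0.0, "wz": 0.0, "hand": 0.5},
  {"x": -0.21, "y": 0.014, "z": 0.13, "wx": 0.0, "wy": 0.0, "wz": 0.0, "hand": 0.5},
  {"x": -0.255, "y": 0.014, "z": 0.13, "wx": 0.0, "wy": 0.0, "wz": 0.0, "hand": 0.5},
])

```text
clock: 5.65
eef_pos: [431.7, 134.2, 224.0]
tool_rot: [3.141, 0.031, -0.002]
force: [1.2, -0.0, 0.9]
opening: 0.501
finger_force: 0.0
```

```bash
python3 - <<'E'
from h import *
print(arm.state()["eef_pos"],arm.state()["opening"])
p,d=save("side","side3"); cv2.imwrite("pics/side3.png",cv2.resize(p[120:360,120:440,::-1],None,fx=2,fy=2))
m=arm.camera_model("side")
P=np.array([world("side",a,b,d[b,a],m) for a in range(190,262) for b in range(190,280) if d[b,a]>0]); P=P[(P[:,2]>106)&(P[:,2]<140)]
print(len(P),P.mean(0),P.min(0),P.max(0))
w,wd=save("wrist","w3")
print(arm.state()["eef_pos"], [(r["centre"],r["confidence"]) for r in arm.landmark_of("wrist","shell_can_a")])
E
```

```text
[431.73816509 134.21168759 224.03686145] 0.5007577816307877
136 [618.55764427 132.28876865 123.21564802] [609.78966635 118.07839333 107.09676482] [628.86267883 139.98796669 131.52683248]
[430.73427453 134.1499804  224.16350866] [([456.2, -56.0, 19.8], 0.62)]
```

View pics/side3.png

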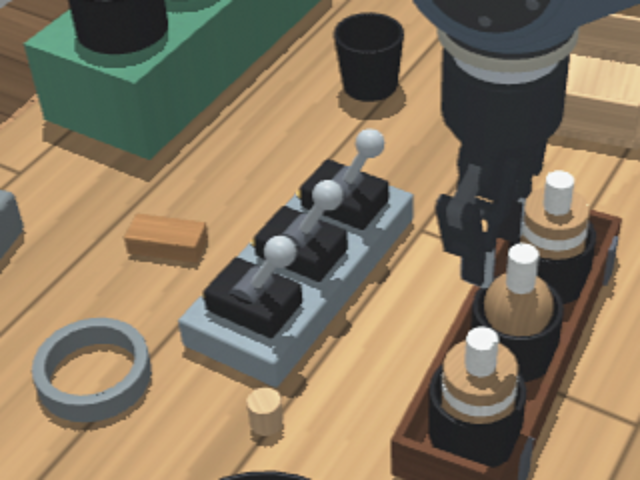

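View pics/w3.png

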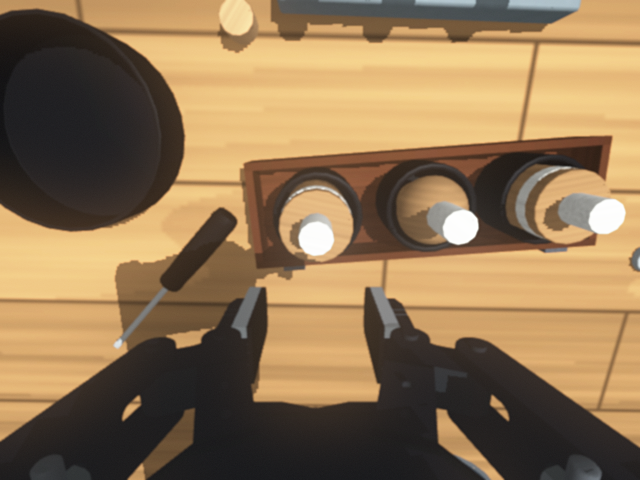

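The left lever now leans back in line with the other two (knob at crop 280,252). In the wrist view the left stem top is at (316,238), centred on the jaw midline at u≈316.

```bash
python3 - <<'E'
from h import *
f=np.load("w3.npz"); m=dict(arm.camera_model("wrist")); m["rvec"]=f["rvec"]; m["tvec"]=f["tvec"]
d=f["d"]; P=np.array([world("wrist",a,b,d[b,a],m) for a in range(290,345) for b in range(212,265) if d[b,a]>0]); P=P[P[:,2]>118]
print(len(P),P.mean(0),P.min(0),P.max(0))
E
```

```text
952 [435.82863428 134.2525407  123.84350714] [423.51017968 122.75913042 118.21535934] [446.69130282 145.80156302 126.23479272]
```

move_arm([
  {"x": 0.006, "y": 0.0, "z": -0.04, "wx": 0.0, "wy": 0.0, "wz": 0.0, "hand": 0.5},
  {"x": 0.006, "y": 0.0, "z": -0.08, "wx": 0.0, "wy": 0.0, "wz": 0.0, "hand": 0.5},
  {"x": 0.006, "y": 0.0, "z": -0.115, "wx": 0.0, "wy": 0.0, "wz": 0.0, "hand": 0.5},
  {"x": 0.006, "y": 0.0, "z": -0.136, "wx": 0.0, "wy": 0.0, "wz": 0.0, "hand": 0.5},
  {"x": 0.006, "y": 0.0, "z": -0.136, "wx": 0.0, "wy": 0.0, "wz": 0.0, "hand": 0.5},
  {"x": 0.006, "y": 0.0, "z": -0.136, "wx": 0.0, "wy": 0.0, "wz": 0.0, "hand": 0.5},
])

```text
clock: 6.4
eef_pos: [440.0, 134.2, 115.7]
tool_rot: [3.141, 0.031, -0.0]
force: [-0.4, -0.3, 0.5]
opening: 0.5
finger_force: 0.0
```

move_arm([
  {"x": 0.0, "y": 0.0, "z": 0.0, "wx": 0.0, "wy": 0.0, "wz": 0.0, "hand": 0.0},
  {"x": 0.0, "y": 0.0, "z": 0.0, "wx": 0.0, "wy": 0.0, "wz": 0.0, "hand": 0.0},
  {"x": 0.0, "y": 0.0, "z": 0.0, "wx": 0.0, "wy": 0.0, "wz": 0.0, "hand": 0.0},
  {"x": 0.0, "y": 0.0, "z": 0.0, "wx": 0.0, "wy": 0.0, "wz": 0.0, "hand": 0.0},
  {"x": 0.0, "y": 0.0, "z": 0.0, "wx": 0.0, "wy": 0.0, "wz": 0.0, "hand": 0.0},
], newtons=40)

```text
clock: 6.9
eef_pos: [440.1, 134.3, 116.6]
tool_rot: [-3.141, -0.031, -0.004]
force: [-0.2, -0.8, 6.2]
opening: 0.267
finger_force: 39.2
```

move_arm([
  {"x": 0.0, "y": 0.0, "z": 0.012, "wx": 0.0, "wy": 0.0, "wz": 0.0, "hand": 0.0},
  {"x": 0.0, "y": 0.0, "z": 0.03, "wx": 0.0, "wy": 0.0, "wz": 0.0, "hand": 0.0},
  {"x": 0.0, "y": 0.0, "z": 0.06, "wx": 0.0, "wy": 0.0, "wz": 0.0, "hand": 0.0},
  {"x": 0.0, "y": 0.0, "z": 0.095, "wx": 0.0, "wy": 0.0, "wz": 0.0, "hand": 0.0},
  {"x": 0.0, "y": 0.0, "z": 0.13, "wx": 0.0, "wy": 0.0, "wz": 0.0, "hand": 0.0},
  {"x": 0.0, "y": 0.0, "z": 0.16, "wx": 0.0, "wy": 0.0, "wz": 0.0, "hand": 0.0},
  {"x": 0.0, "y": 0.0, "z": 0.18, "wx": 0.0, "wy": 0.0, "wz": 0.0, "hand": 0.0},
  {"x": 0.0, "y": 0.0, "z": 0.19, "wx": 0.0, "wy": 0.0, "wz": 0.0, "hand": 0.0},
], newtons=60)

```text
clock: 7.7
eef_pos: [439.4, 134.3, 269.5]
tool_rot: [-3.141, -0.031, -0.004]
force: [0.3, 0.3, -1.6]
opening: 0.259
finger_force: 58.8
```

```bash
python3 - <<'E'
from h import *
p,d=save("side","side4"); cv2.imwrite("pics/side4.png",p[60:400,240:560,::-1])
s=arm.state();print(s["eef_pos"],s["opening"],s["finger_force"],s["force"],s["torque"])
E
```

```text
[439.60534024 134.30178148 269.74307893] 0.26009696129246995 58.80458950996399 [0.63438225 0.45643283 0.10074517] [ 0.04807989 -0.01463067 -0.03444128]
```

View pics/side4.png

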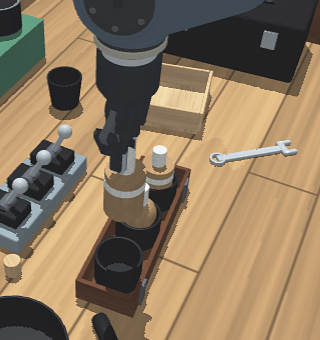

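The can hangs upright from the gripper (crop 125,190) and its cup is empty. Now I'll carry it to the crate.

move_arm([
  {"x": 0.003, "y": -0.015, "z": 0.0, "wx": 0.0, "wy": 0.0, "wz": 0.0, "hand": 0.0},
  {"x": 0.01, "y": -0.045, "z": 0.0, "wx": 0.0, "wy": 0.0, "wz": 0.0, "hand": 0.0},
  {"x": 0.02, "y": -0.09, "z": 0.0, "wx": 0.0, "wy": 0.0, "wz": 0.0, "hand": 0.0},
  {"x": 0.031, "y": -0.14, "z": 0.0, "wx": 0.0, "wy": 0.0, "wz": 0.0, "hand": 0.0},
  {"x": 0.042, "y": -0.19, "z": 0.0, "wx": 0.0, "wy": 0.0, "wz": 0.0, "hand": 0.0},
  {"x": 0.053, "y": -0.24, "z": 0.0, "wx": 0.0, "wy": 0.0, "wz": 0.0, "hand": 0.0},
  {"x": 0.064, "y": -0.29, "z": 0.0, "wx": 0.0, "wy": 0.0, "wz": 0.0, "hand": 0.0},
  {"x": 0.075, "y": -0.34, "z": 0.0, "wx": 0.0, "wy": 0.0, "wz": 0.0, "hand": 0.0},
])

```text
clock: 8.55
eef_pos: [498.6, -140.2, 266.3]
tool_rot: [-3.141, -0.03, 0.003]
force: [0.9, 0.1, -1.8]
opening: 0.261
finger_force: 59.0
```

move_arm([
  {"x": 0.011, "y": -0.05, "z": 0.0, "wx": 0.0, "wy": 0.0, "wz": 0.0, "hand": 0.0},
  {"x": 0.022, "y": -0.1, "z": 0.0, "wx": 0.0, "wy": 0.0, "wz": 0.0, "hand": 0.0},
  {"x": 0.033, "y": -0.15, "z": 0.0, "wx": 0.0, "wy": 0.0, "wz": 0.0, "hand": 0.0},
  {"x": 0.044, "y": -0.195, "z": 0.0, "wx": 0.0, "wy": 0.0, "wz": 0.0, "hand": 0.0},
  {"x": 0.052, "y": -0.23, "z": 0.0, "wx": 0.0, "wy": 0.0, "wz": 0.0, "hand": 0.0},
  {"x": 0.056, "y": -0.25, "z": 0.0, "wx": 0.0, "wy": 0.0, "wz": 0.0, "hand": 0.0},
  {"x": 0.056, "y": -0.252, "z": 0.0, "wx": 0.0, "wy": 0.0, "wz": 0.0, "hand": 0.0},
  {"x": 0.056, "y": -0.252, "z": 0.0, "wx": 0.0, "wy": 0.0, "wz": 0.0, "hand": 0.0},
])

```text
clock: 9.35
eef_pos: [543.2, -339.6, 266.2]
tool_rot: [-3.14, -0.03, 0.003]
force: [-1.0, -0.2, -1.2]
opening: 0.258
finger_force: 58.9
```

```bash
python3 - <<'E'
from h import *
save("scene","scene5"); p,d=save("side","side5"); m=arm.camera_model("side")
P=np.array([world("side",a,b,d[b,a],m) for a in range(330,470) for b in range(60,200) if d[b,a]>0])
# can: lowest points near the tool
e=arm.state()["eef_pos"]; r=np.hypot(P[:,0]-e[0],P[:,1]-e[1]); Q=P[(r<45)&(P[:,2]>130)&(P[:,2]<235)]
print(e,len(Q),Q.min(0),Q.max(0))
for z in range(150,235,10):
    q=Q[abs(Q[:,2]-z)<5]
    if len(q): print(z,len(q),q.min(0).round(),q.max(0).round())
cv2.imwrite("pics/side5.png",cv2.resize(p[30:250,300:520,::-1],None,fx=2.5,fy=2.5))
E
```

```text
[ 543.64444252 -338.72930577  267.00169192] 922 [ 508.75759902 -343.40966624  166.31863683] [ 566.3006118  -305.17260584  234.99254447]
170 98 [ 509. -342.  166.] [ 563. -306.  175.]
180 133 [ 510. -341.  175.] [ 566. -307.  185.]
190 129 [ 510. -340.  185.] [ 563. -305.  195.]
200 136 [ 510. -343.  195.] [ 565. -306.  205.]
210 132 [ 510. -342.  205.] [ 563. -307.  215.]
220 143 [ 509. -339.  215.] [ 565. -305.  225.]
230 151 [ 509. -343.  225.] [ 563. -306.  235.]
```

View pics/side5.png

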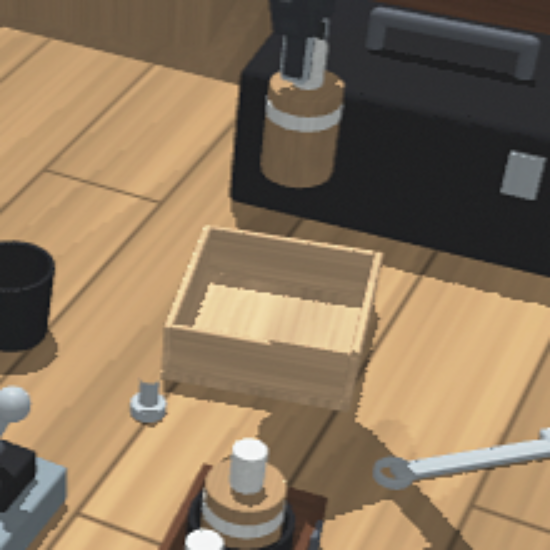

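The can hangs upright (crop 303,140), centred over the crate, with its bottom at z≈167. Lowering.

move_arm([
  {"x": 0.0, "y": 0.0, "z": -0.02, "wx": 0.0, "wy": 0.0, "wz": 0.0, "hand": 0.0},
  {"x": 0.0, "y": 0.0, "z": -0.06, "wx": 0.0, "wy": 0.0, "wz": 0.0, "hand": 0.0},
  {"x": 0.0, "y": 0.0, "z": -0.1, "wx": 0.0, "wy": 0.0, "wz": 0.0, "hand": 0.0},
  {"x": 0.0, "y": 0.0, "z": -0.14, "wx": 0.0, "wy": 0.0, "wz": 0.0, "hand": 0.0},
  {"x": 0.0, "y": 0.0, "z": -0.17, "wx": 0.0, "wy": 0.0, "wz": 0.0, "hand": 0.0},
  {"x": 0.0, "y": 0.0, "z": -0.185, "wx": 0.0, "wy": 0.0, "wz": 0.0, "hand": 0.0},
  {"x": 0.0, "y": 0.0, "z": -0.192, "wx": 0.0, "wy": 0.0, "wz": 0.0, "hand": 0.0},
  {"x": 0.0, "y": 0.0, "z": -0.194, "wx": 0.0, "wy": 0.0, "wz": 0.0, "hand": 0.0},
])

```text
clock: 10.25
eef_pos: [544.3, -339.3, 112.7]
tool_rot: [3.141, 0.031, 0.001]
force: [-0.7, -0.6, -1.0]
opening: 0.26
finger_force: 59.0
```

move_arm([
  {"x": 0.0, "y": 0.0, "z": -0.001, "wx": 0.0, "wy": 0.0, "wz": 0.0, "hand": 0.0},
  {"x": 0.0, "y": 0.0, "z": -0.002, "wx": 0.0, "wy": 0.0, "wz": 0.0, "hand": 0.0},
  {"x": 0.0, "y": 0.0, "z": -0.003, "wx": 0.0, "wy": 0.0, "wz": 0.0, "hand": 0.0},
  {"x": 0.0, "y": 0.0, "z": -0.004, "wx": 0.0, "wy": 0.0, "wz": 0.0, "hand": 0.0},
  {"x": 0.0, "y": 0.0, "z": -0.004, "wx": 0.0, "wy": 0.0, "wz": 0.0, "hand": 0.0},
])

```text
clock: 10.75
eef_pos: [544.0, -339.5, 109.2]
tool_rot: [3.141, 0.031, 0.0]
force: [0.2, 0.6, -1.6]
opening: 0.259
finger_force: 59.0
```

move_arm([
  {"x": 0.0, "y": 0.0, "z": -0.001, "wx": 0.0, "wy": 0.0, "wz": 0.0, "hand": 0.0},
  {"x": 0.0, "y": 0.0, "z": -0.002, "wx": 0.0, "wy": 0.0, "wz": 0.0, "hand": 0.0},
  {"x": 0.0, "y": 0.0, "z": -0.003, "wx": 0.0, "wy": 0.0, "wz": 0.0, "hand": 0.0},
  {"x": 0.0, "y": 0.0, "z": -0.003, "wx": 0.0, "wy": 0.0, "wz": 0.0, "hand": 0.0},
])

```text
clock: 11.15
eef_pos: [544.1, -339.5, 106.8]
tool_rot: [3.141, 0.031, 0.0]
force: [0.5, -0.3, 0.1]
opening: 0.257
finger_force: 59.1
```

move_arm([
  {"x": 0.0, "y": 0.0, "z": -0.001, "wx": 0.0, "wy": 0.0, "wz": 0.0, "hand": 0.0},
  {"x": 0.0, "y": 0.0, "z": -0.002, "wx": 0.0, "wy": 0.0, "wz": 0.0, "hand": 0.0},
  {"x": 0.0, "y": 0.0, "z": -0.002, "wx": 0.0, "wy": 0.0, "wz": 0.0, "hand": 0.0},
])

```text
clock: 11.45
eef_pos: [544.4, -339.7, 106.7]
tool_rot: [3.141, 0.031, 0.002]
force: [-4.5, 1.2, 12.9]
opening: 0.265
finger_force: 60.7
```

Contact with the floor (13 N). I'll open the hand and rise.

move_arm([
  {"x": 0.0, "y": 0.0, "z": 0.001, "wx": 0.0, "wy": 0.0, "wz": 0.0, "hand": 0.26},
  {"x": 0.0, "y": 0.0, "z": 0.001, "wx": 0.0, "wy": 0.0, "wz": 0.0, "hand": 0.5},
  {"x": 0.0, "y": 0.0, "z": 0.002, "wx": 0.0, "wy": 0.0, "wz": 0.0, "hand": 0.6},
  {"x": 0.0, "y": 0.0, "z": 0.002, "wx": 0.0, "wy": 0.0, "wz": 0.0, "hand": 0.6},
  {"x": 0.0, "y": 0.0, "z": 0.03, "wx": 0.0, "wy": 0.0, "wz": 0.0, "hand": 0.6},
  {"x": 0.0, "y": 0.0, "z": 0.08, "wx": 0.0, "wy": 0.0, "wz": 0.0, "hand": 0.6},
  {"x": 0.0, "y": 0.0, "z": 0.14, "wx": 0.0, "wy": 0.0, "wz": 0.0, "hand": 0.6},
  {"x": 0.0, "y": 0.0, "z": 0.16, "wx": 0.0, "wy": 0.0, "wz": 0.0, "hand": 0.6},
])

```text
clock: 12.25
eef_pos: [545.2, -340.2, 238.1]
tool_rot: [3.138, 0.031, 0.008]
force: [0.7, 0.3, -0.2]
opening: 0.6
finger_force: 0.0
```

```bash
python3 - <<'E'
from h import *
save("side","side6"); print(arm.state()["opening"],arm.state()["force"])
E
```

```text
0.6027689509333618 [ 1.26562655 -0.46346794  1.49488968]
```

View pics/side6.png

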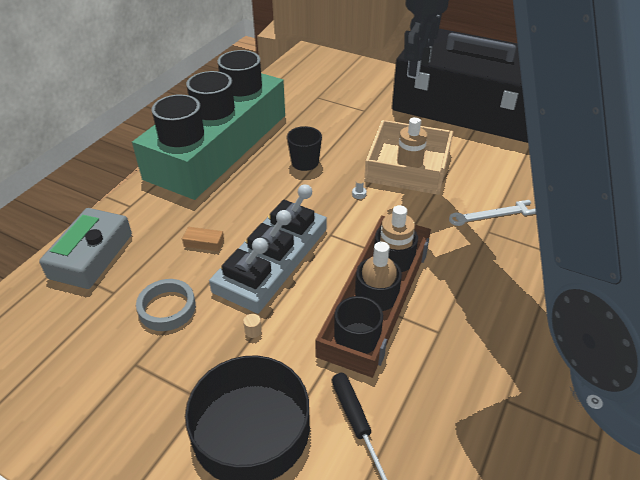

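The can stands upright in the crate (413,143), all three levers lean towards the robot (knobs 260,245 / 284,217 / 305,191), and everything else is in place.

```bash
python3 -c "
from cell import arm
print(arm.hand_in())"
```

```text
the job is handed in; nothing more can be done
None
```

I pulled the left lever back to its safe stop, then set the left can shell upright in the crate and handed the job in at about 12 s; the last picture shows everything else in place.

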